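Clear spent cartridges down the discard chute

ROBOT

A 7-joint arm with a two-finger parallel gripper is mounted at the origin on the work surface. World frame = base frame: x ahead of the robot, y to its left, z up, the work surface at z = 0. Lengths are in mm, angles in degrees, forces in N, time in s.
With the tool pointing down it reaches from about 425 to 875 mm from the base axis. Payload 8.4 kg.
Tool frame: the origin (TCP) lies where the fingers leave the gripper's body, on its centre line; the fingertips stand 70 mm ahead of it and the grasp point (between the pads) lies 51 mm ahead of it (pinch_z is the distance from the TCP to the grasp point, in mm); x points along the fingers, y is the direction in which the jaws open and shut, and the axes are right-handed (so a half turn about x gives the same grasp; the last joint's range is limited). The gripper opens to 87 mm and grips with 3 to 60 N. Pads are 19 mm wide; open, the fingers measure 117 mm over their backs; the gripper's body (75 mm by 190 mm) begins 51 mm behind the grasp point.
Start: joints at [-70.256, 19.091, 2.286, 83.961, -0.768, 76.965, -3.352], TCP at [279.092, 587.005, 292.246] pointing down, gripper open.
Joint ranges: [-147.57, 147.57], [-21.85, 119.76], [-74.77, 79.35], [14.55, 137.4], [-85.83, 265.84], [4.83, 119.75], [-152.11, 152.11]. Speed limits (degrees/s): [127.2, 127.2, 159.86, 159.86, 180, 180, 180].

INTERFACE

Orientations are given as [roll, pitch, yaw] about the fixed x, y, z axes, in that order (R = Rz(yaw) Ry(pitch) Rx(roll)).
In Python, from rig import move_pose, movel, move_j, let_go, close, dwell, ik, read_state, snapshot, camera_model, PlanningError, finish_job, pinch_z gives the robot as it stands. Calls block until the motion is done:
- move_pose(position, orientation): joint-space move of the TCP to a pose.
- movel(position, ori=None, v=150, until_force=None): straight line of the TCP; ori=None keeps the orientation; v is the mean speed in mm/s. With until_force (N) it stops when the force on the tool has changed by that much, and returns True; else False.
- move_j(angles): joint-space move.
- let_go() and close(strength=None): open the fingers fully, or close them until they stop; strength is the grip in N (None keeps the last).
- dwell(seconds).
- ik(position, orientation): joint angles nearest the present ones, or None.
- read_state(): the state.
- snapshot(name): name is "scene" or "top" or "wrist"; returns (picture, depth): 400x640x3 uint8, blue, green, red; 400x640 float32, mm along the optical axis (not along the pixel's ray), 0 where there is no reading.
- camera_model(name): a dict with "K" (3x3 intrinsics, pixels), "origin" and "rotation" of the camera in the world; the wrist camera has in their place "mount" (4x4, takes a point from camera to tool coordinates, whose origin is the TCP and whose axes are the tool frame's). Camera axes: x right, y down, z forward; pixel columns grow to the right and rows downward; lengths in mm; the calibration is good to about 2 mm. The wrist camera is an equidistant fisheye: a pixel r from the principal point sees the ray r / f radians off the axis. A picture is of the moment at which its call begins: read the wrist's pose just before it. camera_model takes no time and is no camera call.
A pose or a line that the arm cannot do raises PlanningError and nothing moves.
- finish_job(): hands the job in, once; it reports no verdict.
The state is a dict: "t": time; "qpos": joint angles; "qvel": joint speeds; "effort": joint torques, N m; "position": TCP position; "orientation": TCP orientation; "contact_force": force on the tool from outside, world axes, zero at the start; "wrist_torque": the same for the moment, N m; "grip_width": finger opening in mm.
Only numpy, scipy, OpenCV 4.12 (cv2) and the standard library are available. Lean on these libraries where they do the work, as an engineer would, in place of code of your own. Each camera call takes 0.05 s, during which the arm holds its last target.

TASK

Drag the discard tray along the bench towards the robot until it stands right under the mouth of the chute, then push both red-topped spent cartridges off the end of the ledge so that they drop down the chute and lie in the tray. Do not lift the cartridges or the tray and let nothing fall on the bench; leave the green-topped fresh cartridge where it lies and do not disturb the other things on the bench.

Things in the scene. Friction and masses are not known exactly. Their poses are not given: they have to be found in the camera images.
- station: Fixed aluminium ledge with two lanes on a white module (module: x -48 to 48, y 70 to 250 mm), blue chute at its end. Origin on the bench below the ledge's end edge, midway between the lanes; place and yaw vary. Its frame: the lanes run along y from 250 mm to the end edge at y = 0, both ends open; the chute lies beyond, at y < 0, so parts are pushed towards -y. The ledge overhangs at y 0 to 70
- front_lane_end (a point): Middle of the front (robot's side) lane's floor at its end edge, axes as the station's. Lane clear from station x = -44 to -2 mm, floor 150 mm above the bench, a 6 mm high lip in front, a divider 4 mm thick and 8 mm high between it and the back lane
- back_lane_end (a point): Middle of the back lane's floor at its end edge, axes as the station's. Lane clear from station x = 2 to 44 mm, floor 150 mm above the bench, a 10 mm high fence behind it
- guard_edge (a point): Middle of the front lower edge of the fixed steel bar guard over the back lane, 265 mm above the bench. Guard: a flat frame of 5 mm bars, station x = 10 to 62, y = 35 to 250 mm, on two posts behind the fence (x 50 to 58, y 50 and 235). The lanes are open from the robot's side: to reach into the back lane a tool leans about 30 to 45 degrees, fingers pointing forward and down
- chute_mouth (a point): Centre of the chute's open lower mouth, 70 mm above the bench: 89 mm (station x) by about 72 mm (y). The tray's rim passes 30 mm beneath. The chute is outside station x = -48 to 48, from y = 0 to -95 mm at the top; side walls' tops 150 mm, slanted outer wall's top 156 mm above the bench; open at the top
- tray: Loose grey open tray, about 0.25 kg, beyond the chute on the bench. 160 (x) x 136 (y) x 40 mm outside, walls and floor 4 mm. Along its near (-x) and far (+x) rims a yellow lip sticks out 8 mm, 4 mm thick, level with the rim (outer edges 88 mm from the centre). Origin at the centre of its underside; x points away from the robot, roughly along the station's x. Slides freely
- spent_1: Spent cartridge, a rigid block 34 (own x) x 44 (own y) x 20 (z) mm, about 50 g, white body with two small black dots on its red top. Origin at the block's centre, 10 mm above the lane floor while it lies in a lane, its y roughly along the lane. It always lies in the back lane as the one nearest the chute
- spent_2: Spent cartridge, a rigid block 34 (own x) x 44 (own y) x 20 (z) mm, about 50 g, white body with two small black dots on its red top. Origin at the block's centre, 10 mm above the lane floor while it lies in a lane, its y roughly along the lane. It lies either in the front lane, or in the back lane behind spent_1 (the fresh one is then in the other of these two places)
- fresh: Fresh cartridge, a rigid block 34 (own x) x 44 (own y) x 20 (z) mm, about 50 g, white body with two small black dots on its green top. Origin at the block's centre, 10 mm above the lane floor while it lies in a lane, its y roughly along the lane. To be left where it is
- amber_bottle: Loose amber glass bottle with a yellow band, 68 mm across, 150 mm tall; origin at the centre of its underside
- beaker: Loose glass beaker, 68 mm across, 85 mm tall; origin at the centre of its underside
- tape_roll: Loose roll of paper tape lying flat, 84 mm across, 24 mm high; origin at the centre of its underside
- vial: Loose glass vial with a blue cap, 26 mm across, 45 mm tall; origin at the centre of its underside
- white_jar: Loose white jar with a grey cap, 56 mm across, 60 mm tall; origin at the centre of its underside
- spatula: Loose spatula lying on the bench, about 250 mm long along its x
Mind the look-alikes: they are no part of the job. Leave any brown or pink look-alike of the spent_2 alone.

How it is judged (in metres and radians):
On the way, in this order (a step that is already met when the one before it is completed fails the run):
1. the tray stands under the chute's mouth while both spent cartridges are still on the ledge (x of chute_mouth in the frame of tray between -0.04 and 0.04 m and y of chute_mouth in the frame of tray between -0.04 and 0.04 m and height (world z) of each of spent_1, spent_2 above 0.15 m), for 0.2 s.
2. both spent cartridges lie in the tray (x of spent_1 in the frame of tray between -0.079 and 0.079 m and y of spent_1 in the frame of tray between -0.067 and 0.067 m and z of each of spent_1, spent_2 in the frame of tray below 0.06 m and x of spent_2 in the frame of tray between -0.079 and 0.079 m and y of spent_2 in the frame of tray between -0.067 and 0.067 m), for 0.2 s.
At the end, for the whole second after the job is handed in: Both spent cartridges lie at rest within the tray's walls (centres under 60 mm above its underside; one may rest on the other), the tray is at rest, its centre within 40 mm along each of its axes of the chute mouth's centre, and the fresh cartridge is within 15 mm of where it lay (all of step 2 and x of chute_mouth in the frame of tray between -0.04 and 0.04 m and y of chute_mouth in the frame of tray between -0.04 and 0.04 m and linear speed of each of spent_1, spent_2, tray below 0.02 m/s and distance of fresh from where it was at the start of the episode below 0.015 m); the robot touches nothing.
It fails at once if a spent cartridge touched the bench (contact force between any of spent_1, spent_2 and table above 0.1 N).
It fails at once if a spent cartridge was lifted more than 25 mm above where it lies in a lane (height (world z) of any of spent_1, spent_2 above 0.185 m).
It fails at once if the tray was lifted or tipped (height (world z) of tray above 0.015 m or angle between tray's own z axis and vertical above 0.15 rad).
It fails at once if the fresh cartridge was moved more than 15 mm (distance of fresh from where it was at the start of the episode above 0.015 m).
It fails at once if another thing on the bench was shifted more than 25 mm or tipped (distance of any of amber_bottle, beaker, tape_roll, vial, white_jar, spatula from where it was at the start of the episode above 0.025 m or angle between any of amber_bottle, beaker, tape_roll, vial, white_jar's own z axis and vertical above 0.4 rad).
It also fails if it takes over 58 s, if anything falls off the work surface, if the arm or the gripper's body presses on something with over 40 N, if the wrist force passes 120 N, or if a joint passes its speed limit or range.

## Working session

There is one attempt and no reset: what is moved stays moved. The work goes in short steps, each a Python script; the robot and the scene stay as the last script left them, time stands still between calls to the robot, and variables do not carry over. Pictures are saved under pics/ and viewed, and the job is handed in when it is done.

```bash
ls; mkdir -p pics; python3 - <<'E'
from rig import *
import cv2,numpy as np
s=read_state();print(s['t'],s['position'],s['orientation'],pinch_z)
for n in("scene","top","wrist"):
    p,d=snapshot(n);cv2.imwrite(f"pics/{n}0.png",p);np.save(f"pics/{n}0.npy",d)
    m=camera_model(n);print(n,{k:np.round(v,3).tolist() if not isinstance(v,str) else v for k,v in m.items()})
E
```

```text
pics
0.0 [278.96964912 586.69563463 291.35449699] [ -84.78763701   89.90701416 -110.21707677] 51.0
scene {'K': [[396.269, 0.0, 316.73], [0.0, 396.269, 195.416], [0.0, 0.0, 1.0]], 'origin': [1051.386, 509.358, 776.792], 'rotation': [-128.658, -1.209, 139.657]}
top {'K': [[441.544, 0.0, 321.444], [0.0, 441.544, 195.679], [0.0, 0.0, 1.0]], 'origin': [448.445, -59.503, 1298.688], 'rotation': [-175.086, -0.776, -91.236]}
wrist {'K': [[309.707, 0.0, 319.924], [0.0, 309.707, 200.965], [0.0, 0.0, 1.0]], 'mount': [[0.001, -0.291, 0.957, -92.68], [1.0, 0.001, -0.001, -0.891], [-0.0, 0.957, 0.291, -79.05], [0.0, 0.0, 0.0, 1.0]]}
```

View pics/scene0.png

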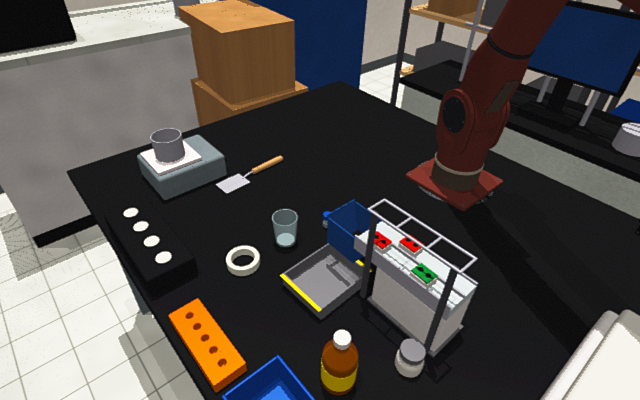

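View pics/top0.png

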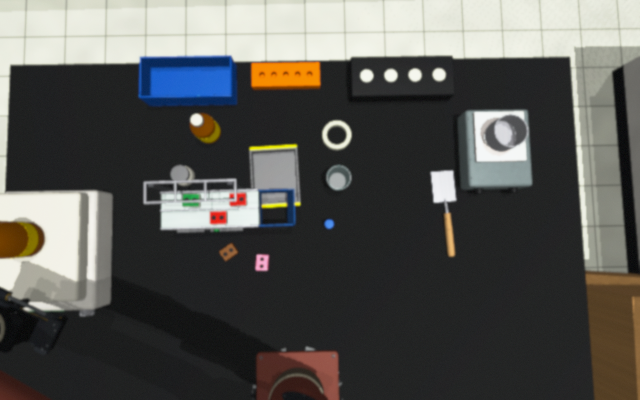

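```bash
cat > h.py <<'E'
import numpy as np,cv2
from scipy.spatial.transform import Rotation as R
from rig import *
def Rm(o): return R.from_euler('xyz',o,degrees=True).as_matrix()
def cam(n):
    m=camera_model(n); r=np.array(m['rotation'],float)
    if r.shape==(3,): r=Rm(r)
    return np.array(m['K']),np.array(m['origin']),r
def atz(n,u,v,z):
    K,o,r=cam(n); d=r@np.array([(u-K[0,2])/K[0,0],(v-K[1,2])/K[1,1],1]); return o+d*(z-o[2])/d[2]
def proj(n,P):
    K,o,r=cam(n); c=r.T@(np.asarray(P,float)-o); return K[:2,:2]@(c[:2]/c[2])+K[:2,2]
def cloud(n,d):
    K,o,r=cam(n); v,u=np.mgrid[:400,:640]; c=np.stack([(u-K[0,2])/K[0,0]*d,(v-K[1,2])/K[1,1]*d,d],-1); return c@r.T+o
E
python3 - <<'E'
from h import *
p=cv2.imread('pics/top0.png');d=np.load('pics/top0.npy')
c=p[120:290,130:350];cv2.imwrite('pics/top0c.png',cv2.resize(c,None,fx=3.5,fy=3.5,interpolation=cv2.INTER_CUBIC))
p=cv2.imread('pics/scene0.png')
c=p[180:370,220:490];cv2.imwrite('pics/scene0c.png',cv2.resize(c,None,fx=2.9,fy=2.9,interpolation=cv2.INTER_CUBIC))
C=cloud('top',d)
for u,v in [(300,300),(190,208),(238,199),(218,217),(191,200),(275,170),(275,205),(337,178),(329,224),(204,127),(181,175)]: print(u,v,np.round(C[v,u]))
import numpy as np
for n in('top','scene'):
  P=cv2.imread(f'pics/{n}0.png').astype(int);D=np.load(f'pics/{n}0.npy')
  C=cloud(n,D);b,g,r=P[...,0],P[...,1],P[...,2]
  for nm,m in(('red',(r>150)&(g<70)&(b<70)),('green',(g>90)&(r<70)&(b<100)),('yel',(r>150)&(g>150)&(b<80)),('blue',(b>80)&(r<50)&(g<110))):
    k,l,s,ce=cv2.connectedComponentsWithStats(m.astype(np.uint8))
    for i in range(1,k):
      if s[i,4]>12:
        q=C[l==i]; print(n,nm,s[i],ce[i].round(1),np.median(q,0).round(),q.min(0).round(),q.max(0).round())
E
```

```text
300 300 [258. -11.  -1.]
190 208 [521. 263. 154.]
238 199 [541. 137. 170.]
218 217 [496. 188. 171.]
191 200 [533. 229. 268.]
275 170 [637.  55.  11.]
275 205 [532.  54.  45.]
337 178 [ 611. -127.    3.]
329 224 [475. -99.  44.]
204 127 [744. 238. 114.]
181 175 [621. 315.  62.]
top red [231 194  14  11  76] [239.6 199.4] [538. 132. 170.] [528. 121. 166.] [554. 155. 176.]
top red [211 213  15  10 120] [217.8 217.6] [494. 188. 170.] [483. 169. 165.] [507. 207. 175.]
top green [183 195  15   5  59] [190.2 196.6] [549. 259. 170.] [544. 240. 166.] [554. 277. 175.]
top green [184 204  14   2  16] [190.6 204.1] [531. 256. 169.] [528. 241. 165.] [531. 274. 173.]
top yel [250 144  47   6 117] [272.5 146.5] [701.  60.  39.] [695.  -9.  -4.] [717. 124.  48.]
top yel [262 203  25   5  73] [274.2 205.4] [532.  57.  38.] [529.  23.  -4.] [538.  93.  46.]
top blue [ 138   57   99   49 4530] [187.2  80.9] [909. 310.  10.] [448. -60.  -5.] [ 967.  466. 1299.]
top blue [260 190  36  37 266] [283.2 211.5] [497.  12. 132.] [472.  -6.  -6.] [566. 103. 160.]
top blue [324 219  11  11  31] [329.  223.2] [47
[... 260 characters left out ...]
1 264  26  19 195] [423.7 272.9] [547. 260. 169.] [521. 231. 154.] [559. 280. 173.]
scene yel [356 260   8   6  21] [359.7 262.4] [532.  85.  39.] [500.  60.   0.] [536.  95.  43.]
scene yel [280 274  42  38 190] [300.3 292.4] [701.  63.  40.] [693.  -7.  37.] [707. 128.  43.]
scene yel [201 335  44  50 475] [223.4 366.8] [927. 104.  29.] [886.  42.   8.] [1051.  509.  777.]
scene blue [610  99  30  24 434] [628.3 110.1] [-1223.   160.   -60.] [-1396.   112.   -67.] [1051.  509.  777.]
scene blue [323 199  47  40 694] [344.3 216.8] [507.   4. 129.] [ 331. -148.   -3.] [1051.  509.  777.]
scene blue [ 222  354   93   46 1958] [268.9 383.2] [866. 176.  45.] [815. 131.  -3.] [1051.  509.  777.]
```

View pics/top0c.png

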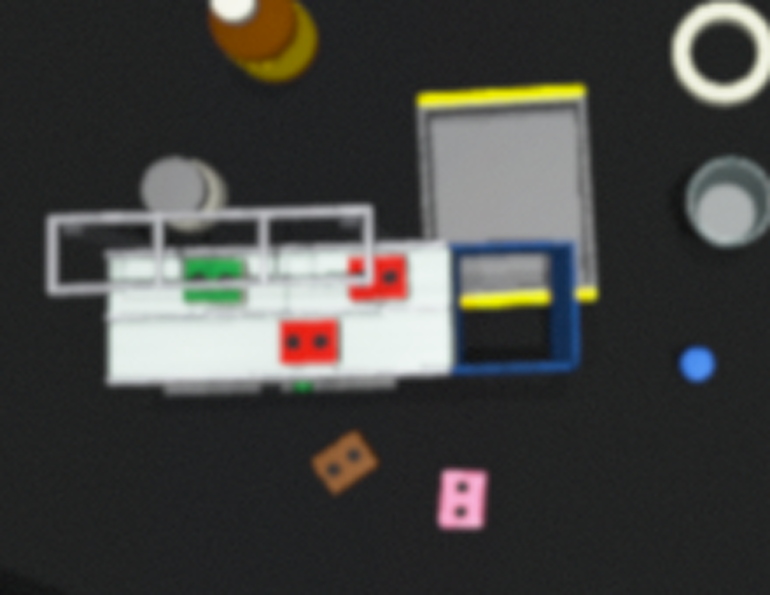

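View pics/scene0c.png

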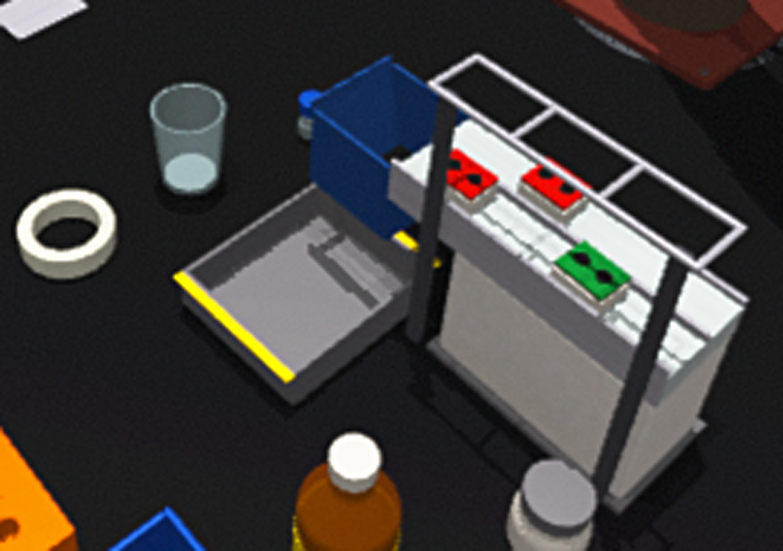

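```bash
python3 - <<'E'
from h import *
f=lambda u,v:(130+(u+.5)/3.5-.5,120+(v+.5)/3.5-.5)
for nm,u,v,z in [('front-end',453,374,156),('front-start',107,384,156),('back-end',450,243,160),('back-start',107,251,160),('chute outer back',574,243,155),('chute outer front',577,371,155),
 ('tray farL',417,96,40),('farR',585,87,40),('nearR',598,297,40),('farL in',417,105,40),
 ('sp1 c',378,279,170),('dotback',390,277,170),('sp2',310,342,170),('fresh',214,281,170)]:
    print(nm,atz('top',*f(u,v),z).round(1))
E
```

```text
front-end [469.9  85.4 156. ]
front-start [468.  338.8 156. ]
back-end [566.5  86.1 160. ]
back-start [565.7 338.3 160. ]
chute outer back [565.2  -5.2 155. ]
chute outer front [470.2  -5.9 155. ]
tray farL [701.1 127.5  40. ]
farR [706.1 -10.9  40. ]
nearR [532.2 -18.6  40. ]
farL in [693.6 127.5  40. ]
sp1 c [540.1 137.6 170. ]
dotback [541.4 128.9 170. ]
sp2 [495.1 187.2 170. ]
fresh [541.1 256.9 170. ]
```

```bash
cat >> h.py <<'E'
def ori(th):
    t=np.radians(th);s,c=np.sin(t),np.cos(t)
    M=np.array([[s,0,c],[0,1,0],[-c,0,s]])
    o=R.from_matrix(M).as_euler('xyz',degrees=True); assert np.allclose(Rm(o),M,atol=1e-6); return o
def tcp(tip,th,back=0):
    t=np.radians(th); return np.array(tip,float)-(70+back)*np.array([np.sin(t),0,-np.cos(t)])
E
python3 - <<'E'
from h import *
f=lambda u,v:(130+(u+.5)/3.5-.5,120+(v+.5)/3.5-.5)
print('mouth outer edge',atz('top',*f(552,300),70),'inner',atz('top',*f(457,330),150))
s=read_state();print(Rm(s['orientation']).round(2))
for th in(-15,-10,0.1):
  for x in(740,612): print(th,x,[None if q is None else np.round(q).tolist() for q in(ik(tcp((x,52,15),th),ori(th)),ik(tcp((x,52,330),th),ori(th)))])
for th in(30,40):
  for p in((495,235,160),(495,97,160),(541,200,160),(541,97,160)):
    print(th,p,[None if q is None else np.round(q).tolist() for q in(ik(tcp(p,th),ori(th)),ik(tcp(p,th,120),ori(th)))])
E
```

```text
mouth outer edge [528.60072712  17.07802486  70.        ] inner [502.5405203   82.83967694 150.        ]
[[-0.    0.43  0.9 ]
 [-0.    0.9  -0.43]
 [-1.   -0.    0.  ]]
-15 740 [[-17.0, 51.0, 20.0, 63.0, -16.0, 84.0, 92.0], [-15.0, 47.0, 26.0, 35.0, -19.0, 116.0, 90.0]]
-15 612 [[-23.0, 38.0, 22.0, 87.0, -15.0, 73.0, 93.0], [-26.0, 27.0, 29.0, 66.0, -12.0, 105.0, 90.0]]
-10 740 [[-19.0, 47.0, 20.0, 69.0, -16.0, 76.0, 92.0], [-18.0, 41.0, 27.0, 43.0, -18.0, 108.0, 90.0]]
-10 612 [[-25.0, 34.0, 23.0, 92.0, -14.0, 67.0, 92.0], [-28.0, 22.0, 29.0, 71.0, -11.0, 99.0, 89.0]]
0.1 740 [[-21.0, 40.0, 20.0, 81.0, -15.0, 61.0, 92.0], [-23.0, 31.0, 28.0, 58.0, -14.0, 94.0, 91.0]]
0.1 612 [[-28.0, 27.0, 23.0, 102.0, -13.0, 54.0, 91.0], [-33.0, 14.0, 31.0, 80.0, -7.0, 88.0, 87.0]]
30 (495, 235, 160) [[-58.0, -7.0, 13.0, 126.0, 33.0, 43.0, 24.0], [-64.0, -19.0, 10.0, 123.0, 31.0, 61.0, 25.0]]
30 (495, 97, 160) [[-53.0, -19.0, 24.0, 134.0, 34.0, 41.0, 40.0], None]
30 (541, 200, 160) [[-54.0, -5.0, 18.0, 124.0, 30.0, 39.0, 34.0], [-60.0, -18.0, 15.0, 121.0, 30.0, 57.0, 33.0]]
30 (541, 97, 160) [[-51.0, -12.0, 27.0, 129.0, 29.0, 37.0, 46.0], None]
40 (495, 235, 160) [[-62.0, -9.0, 11.0, 133.0, 53.0, 41.0, 3.0], None]
40 (495, 97, 160) [None, None]
40 (541, 200, 160) [[-57.0, -8.0, 15.0, 132.0, 53.0, 35.0, 10.0], [-39.0, -21.0, -9.0, 130.0, 35.0, 48.0, 23.0]]
40 (541, 97, 160) [[-52.0, -16.0, 23.0, 137.0, 52.0, 30.0, 23.0], None]
```

```bash
cat >> h.py <<'E'
def oriF(th):
    M=Rm(ori(th))@np.diag([1,-1,-1.]); return R.from_matrix(M).as_euler('xyz',degrees=True)
E
python3 - <<'E'
from h import *
def st(l):
    s=read_state();print(l,round(s['t'],2),np.round(s['position'],1),np.round(s['contact_force'],1),np.round(s['qpos']).tolist())
th=-10;o=oriF(th)
for x in (740,616):print([None if q is None else np.round(q).tolist() for q in (ik(tcp((x,52,15),th),o),ik(tcp((x,52,300),th),o))])
s=read_state()
movel([300,560,460],v=250);st('up')
move_pose(tcp((740,52,330),th),o);st('over')
p,d=snapshot('scene');cv2.imwrite('pics/s1.png',p)
p,d=snapshot('top');cv2.imwrite('pics/t1.png',p)
E
```

```text
[[-28.0, 51.0, 39.0, 70.0, -30.0, 79.0, -80.0], [-25.0, 43.0, 43.0, 48.0, -27.0, 106.0, -84.0]]
[[-34.0, 38.0, 37.0, 92.0, -23.0, 69.0, -81.0], [-37.0, 26.0, 43.0, 74.0, -17.0, 97.0, -86.0]]
up 0.98 [299.7 560.  458.3] [-0.   0.3 -0.6] [-69.0, 16.0, 4.0, 69.0, -1.0, 95.0, -1.0]
over 3.39 [752.1  53.3 399.2] [-0.6  0.8 -1. ] [-23.0, 43.0, 42.0, 44.0, -27.0, 110.0, -85.0]
```

View pics/s1.png

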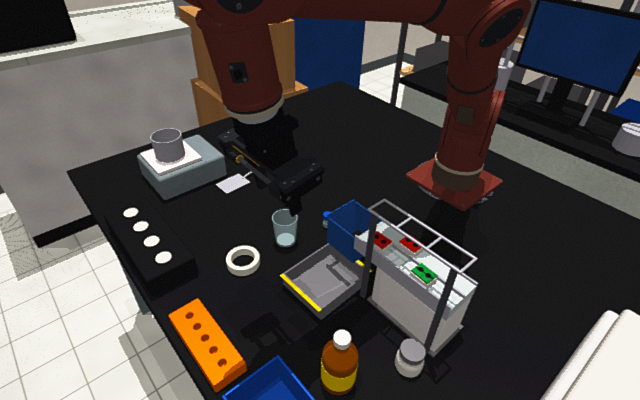

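```bash
python3 - <<'E'
from h import *
def st(l):
    s=read_state();print(l,round(s['t'],2),np.round(s['position'],1),np.round(s['contact_force'],1))
th=-10;o=oriF(th)
movel(tcp((740,52,60),th),v=200)
movel(tcp((740,52,15),th),v=100);st('down')
movel(tcp((715,52,15),th),v=100);st('near')
movel(tcp((660,52,15),th),v=60);st('mid')
p,d=snapshot('scene');cv2.imwrite('pics/s2.png',p)
E
```

```text
down 5.59 [752.   51.9  83.5] [1.  0.1 1.1]
near 5.99 [727.6  52.3  84.9] [0.4 0.6 0.4]
mid 7.06 [672.3  52.   83.9] [ 0.1  0.4 -0.4]
```

View pics/s2.png

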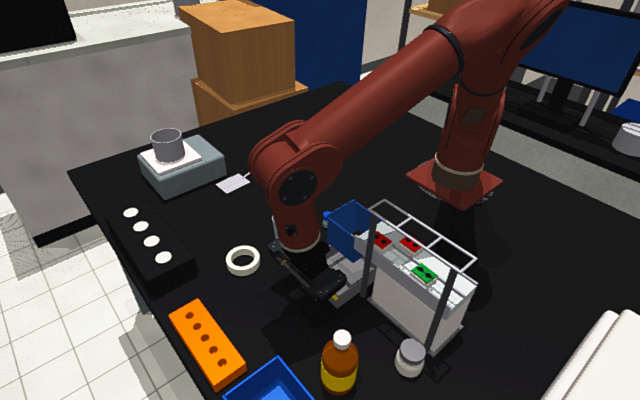

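```bash
python3 - <<'E'
from h import *
p,d=snapshot('top');c=p[110:300,130:400];cv2.imwrite('pics/t2.png',cv2.resize(c,None,fx=2.9,fy=2.9));np.save('pics/t2.npy',d)
C=cloud('top',d)
m=(C[...,0]>480)&(C[...,0]<900)&(abs(C[...,1]-50)<230)&(C[...,2]>180)
q=C[m]
for y in range(-180,280,30):
    k=q[(q[:,1]>y)&(q[:,1]<y+30)]
    print(y,len(k),k.min(0).round() if len(k) else '',k.max(0).round() if len(k) else '')
E
```

```text
-180 0  
-150 0  
-120 0  
-90 0  
-60 0  
-30 50 [731.  -3. 354.] [764.  -0. 411.]
0 1072 [603.   0. 187.] [765.  30. 453.]
30 2069 [480.  30. 183.] [770.  60. 530.]
60 2371 [481.  60. 387.] [778.  90. 561.]
90 1634 [481.  90. 414.] [770. 120. 565.]
120 385 [480. 120. 465.] [611. 148. 563.]
150 0  
180 37 [530. 189. 267.] [579. 210. 273.]
210 53 [530. 210. 265.] [580. 240. 274.]
240 97 [528. 240. 265.] [581. 269. 273.]
270 19 [529. 270. 267.] [578. 280. 276.]
```

View pics/t2.png

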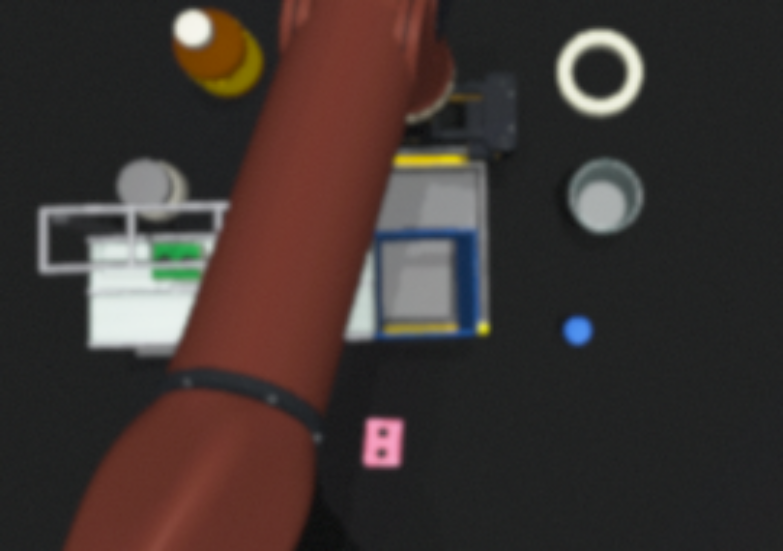

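```bash
python3 - <<'E'
from h import *
def st(l):
    s=read_state();print(l,round(s['t'],2),np.round(s['position'],1),np.round(s['contact_force'],1))
th=-10
movel(tcp((617,52,15),th),v=60);st('end')
movel(tcp((645,52,15),th),v=100);
movel(tcp((680,52,330),th),v=250);st('up')
p,d=snapshot('top');np.save('pics/t3.npy',d);c=p[110:300,130:400];cv2.imwrite('pics/t3.png',cv2.resize(c,None,fx=2.9,fy=2.9,interpolation=cv2.INTER_CUBIC))
p,d=snapshot('scene');c=p[180:370,220:490];cv2.imwrite('pics/s3.png',cv2.resize(c,None,fx=2.9,fy=2.9))
E
```

```text
end 8.03 [629.3  52.1  84.1] [-0.6  0.6 -0.8]
up 9.88 [691.8  52.1 397.9] [ 0.2 -0.5 -0.4]
```

View pics/t3.png

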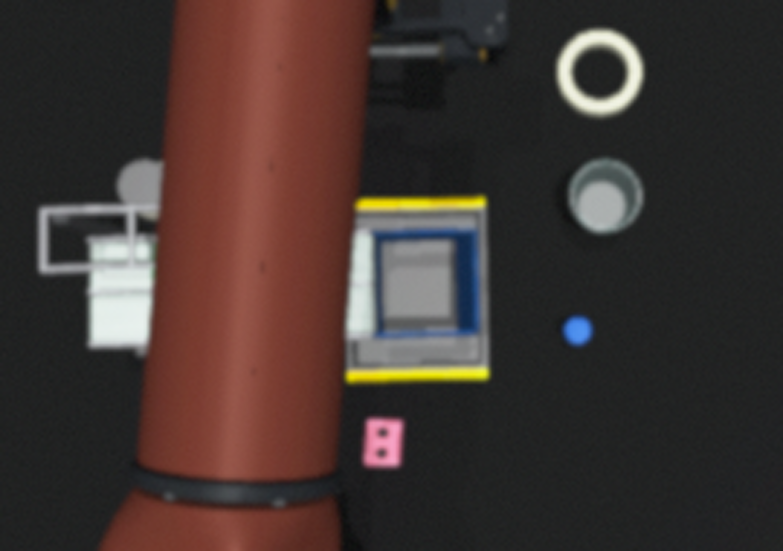

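View pics/s3.png

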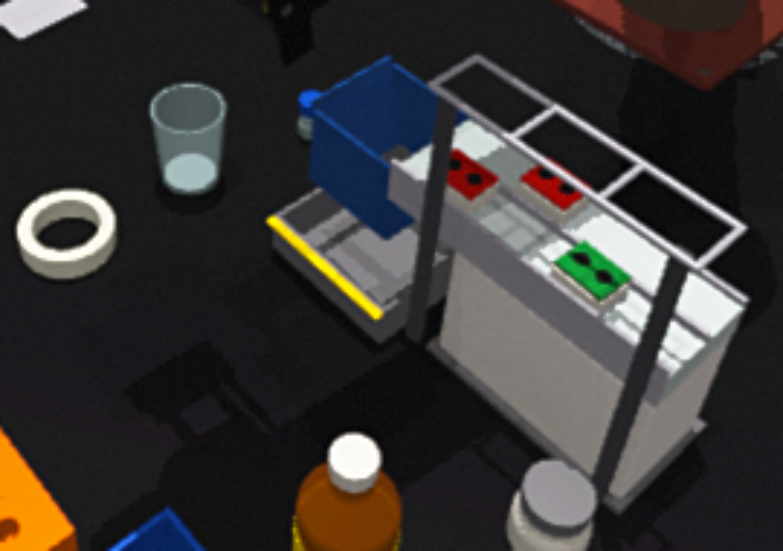

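```bash
python3 - <<'E'
from h import *
f=lambda u,v:(130+(u+.5)/2.9-.5,110+(v+.5)/2.9-.5)
for u,v in[(490,378),(486,197),(346,382),(360,199)]:print(atz('top',*f(u,v),40).round(1))
th=30;o=ori(th)
for t in((25,495,240,163),(25,495,93,163),(30,495,240,163),(30,495,93,163),(36,538,197,162),(36,538,93,162)):
  a=t[0];print(t,[None if q is None else np.round(q).tolist() for q in(ik(tcp(t[1:],a),ori(a)),ik(tcp(t[1:],a,60),ori(a)),ik(tcp(np.add(t[1:],(-60,0,100)),a),ori(a)),ik(tcp(np.add(t[1:],(0,0,200)),a),ori(a)))])
E
```

```text
[431.5 -11.5  40. ]
[609.7 -10.6  40. ]
[430.6 128.9  40. ]
[610.2 113.8  40. ]
(25, 495, 240, 163) [[-72.0, -6.0, 29.0, 123.0, 27.0, 47.0, 31.0], [-77.0, -13.0, 29.0, 121.0, 30.0, 57.0, 29.0], [-82.0, -20.0, 27.0, 120.0, 32.0, 66.0, 25.0], [-74.0, -14.0, 27.0, 105.0, 26.0, 72.0, 38.0]]
(25, 495, 93, 163) [[-64.0, -19.0, 35.0, 130.0, 31.0, 47.0, 44.0], [-41.0, -21.0, 13.0, 127.0, 20.0, 52.0, 53.0], None, [-41.0, -21.0, 13.0, 110.0, 17.0, 68.0, 59.0]]
(30, 495, 240, 163) [[-77.0, -9.0, 30.0, 127.0, 37.0, 45.0, 21.0], [-81.0, -17.0, 29.0, 125.0, 39.0, 56.0, 19.0], [-81.0, -22.0, 23.0, 123.0, 38.0, 65.0, 19.0], [-81.0, -19.0, 28.0, 109.0, 34.0, 71.0, 31.0]]
(30, 495, 93, 163) [[-52.0, -19.0, 23.0, 134.0, 33.0, 41.0, 41.0], None, None, None]
(36, 538, 197, 162) [[-74.0, -10.0, 33.0, 130.0, 48.0, 39.0, 17.0], [-79.0, -19.0, 31.0, 130.0, 48.0, 51.0, 17.0], [-61.0, -21.0, 13.0, 126.0, 39.0, 55.0, 24.0], [-69.0, -19.0, 23.0, 112.0, 37.0, 62.0, 34.0]]
(36, 538, 93, 162) [[-67.0, -20.0, 38.0, 135.0, 50.0, 37.0, 28.0], [-29.0, -21.0, 2.0, 133.0, 27.0, 38.0, 46.0], None, [-27.0, -21.0, 2.0, 115.0, 19.0, 54.0, 58.0]]
```

```bash
python3 - <<'E'
from h import *
def st(l):
    s=read_state();print(l,round(s['t'],2),np.round(s['position'],1),np.round(s['contact_force'],1),np.round(s['qpos']).tolist(),round(s['grip_width'],1))
th=22;o=ori(th)
movel(tcp((660,100,390),-10),v=250)
close(20)
p=np.array((494.5,245,160.))
for b in(150,100,60,0):print(b,ik(tcp(p,th,b),o) is not None)
print(ik(tcp((495,93,160),th),o).round())
move_pose(tcp(p,th,150),o);st('above')
a=snapshot('scene')[0];cv2.imwrite('pics/s4.png',a)
E
```

```text
150 True
100 True
60 True
0 True
[-63. -17.  36. 128.  26.  48.  49.]
above 13.78 [412.6 244.8 364.3] [ 0.1 -0.2  0.8] [-78.0, -18.0, 25.0, 113.0, 26.0, 70.0, 31.0] 0.5
```

View pics/s4.png

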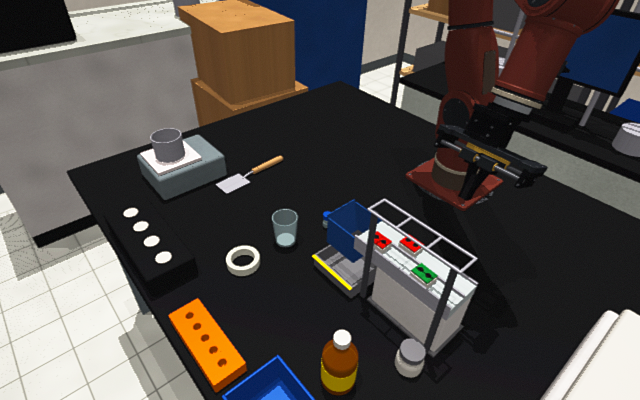

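```bash
python3 - <<'E'
from h import *
def st(l):
    s=read_state();print(l,round(s['t'],2),np.round(s['position'],1),np.round(s['contact_force'],1),np.round(s['qpos']).tolist())
th=22
p=np.array((494.5,245,159.))
print(movel(tcp(p,th,50),th and None,v=150,until_force=8));st('a')
print(movel(tcp(p,th,0),v=80,until_force=8));st('in')
a=snapshot('scene')[0];cv2.imwrite('pics/s5.png',cv2.resize(a[180:370,300:540],None,fx=3,fy=3))
E
```

```text
False
a 14.66 [449.7 245.2 270.9] [ 0.2  0.8 -0.2] [-77.0, -10.0, 32.0, 119.0, 25.0, 56.0, 33.0]
False
in 15.43 [468.4 245.2 224.3] [-0.1 -0.2  0.3] [-76.0, -5.0, 35.0, 121.0, 23.0, 48.0, 36.0]
```

View pics/s5.png

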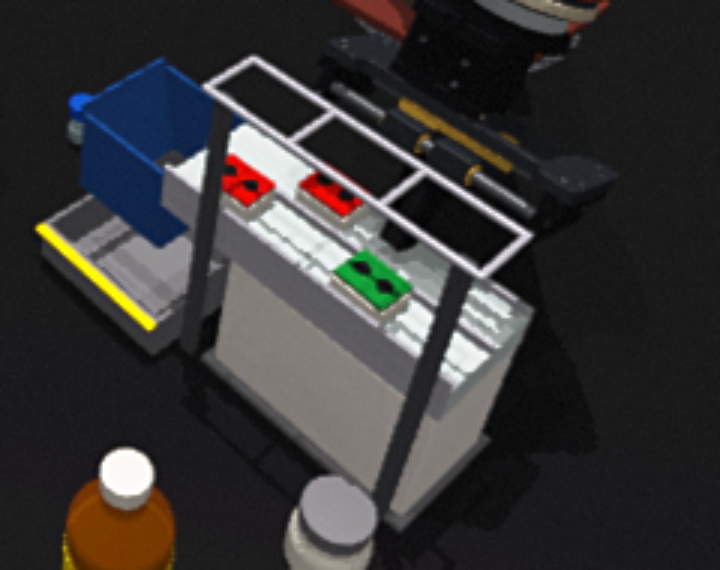

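```bash
python3 - <<'E'
from h import *
def st(l):
    s=read_state();print(l,round(s['t'],2),np.round(s['position'],1),np.round(s['contact_force'],1))
th=22
print(movel(tcp((495,150,159.),th),v=80,until_force=12));st('mid')
print(movel(tcp((495.2,92,159.),th),v=60,until_force=12));st('end')
dwell(.3)
movel(tcp((495,135,159.),th),v=150)
movel(tcp((494.7,195,159.),th,20),v=200)
movel(tcp((494.7,205,159.),th,130),v=200);st('out')
a=snapshot('scene')[0];cv2.imwrite('pics/s6.png',cv2.resize(a[180:370,220:490],None,fx=2.9,fy=2.9))
a=snapshot('top')[0];cv2.imwrite('pics/t6.png',cv2.resize(a[110:300,130:400],None,fx=2.9,fy=2.9))
E
```

```text
False
mid 16.82 [468.7 150.4 223.9] [ 0.9  0.3 -1. ]
False
end 17.94 [469.   92.3 223.9] [ 0.1 -0.5  0.3]
out 19.84 [420.  203.9 343.3] [-0.4 -0.6 -0.5]
```

View pics/s6.png

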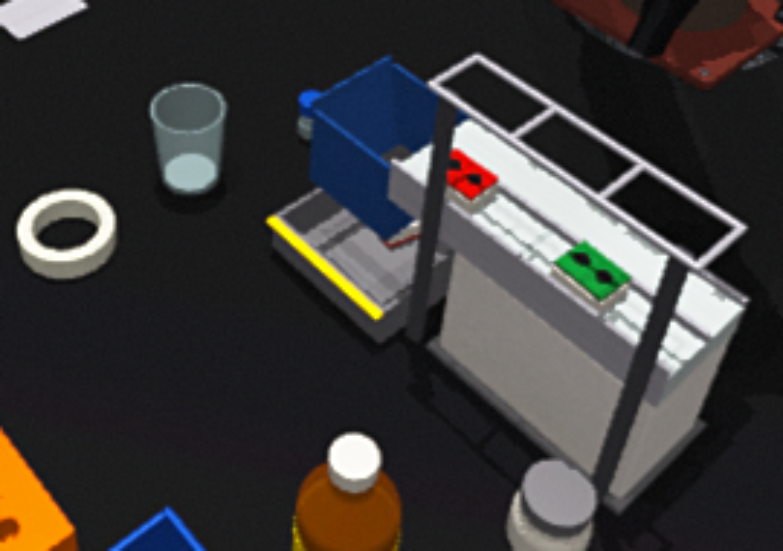

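View pics/t6.png

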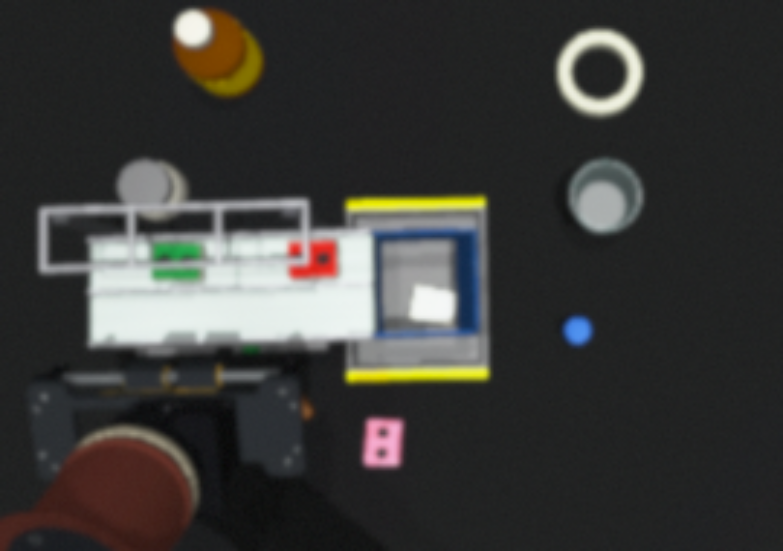

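```bash
python3 - <<'E'
from h import *
def st(l):
    s=read_state();print(l,round(s['t'],2),np.round(s['position'],1),np.round(s['contact_force'],1),np.round(s['qpos']).tolist())
th=36;o=ori(th);p=np.array((538.,198,161.))
for b in(120,100,80,60,0):print(b,ik(tcp(p,th,b),o) is not None)
move_pose(tcp(p,th,80),o);st('pre')
print(movel(tcp(p,th,0),v=100,until_force=8));st('in')
a=snapshot('scene')[0];cv2.imwrite('pics/s7.png',cv2.resize(a[180:370,300:540],None,fx=3,fy=3))
a=snapshot('top')[0];cv2.imwrite('pics/t7.png',cv2.resize(a[110:300,130:400],None,fx=2.9,fy=2.9))
E
```

```text
120 True
100 True
80 True
60 True
0 True
pre 20.33 [449.3 196.8 281.3] [0.8 0.3 1.2] [-65.0, -18.0, 18.0, 129.0, 42.0, 50.0, 21.0]
False
in 21.28 [497.  198.4 218.4] [-0.4 -0.2 -0.1] [-63.0, -8.0, 23.0, 129.0, 45.0, 37.0, 19.0]
```

View pics/s7.png

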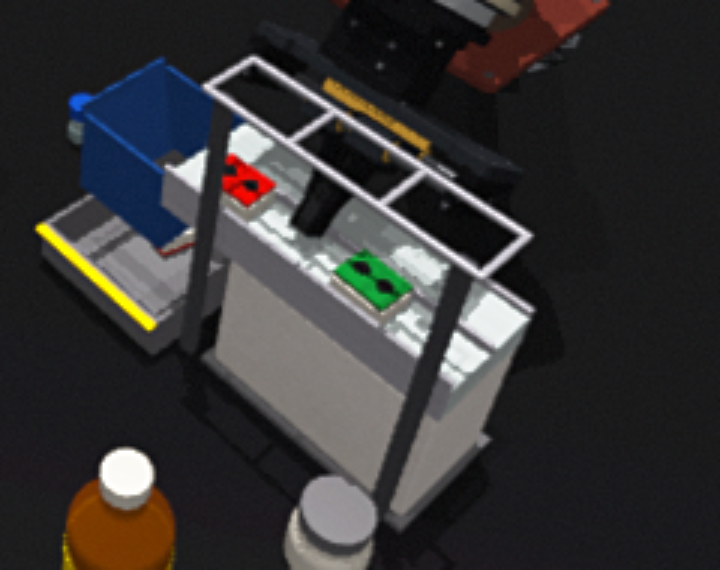

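View pics/t7.png

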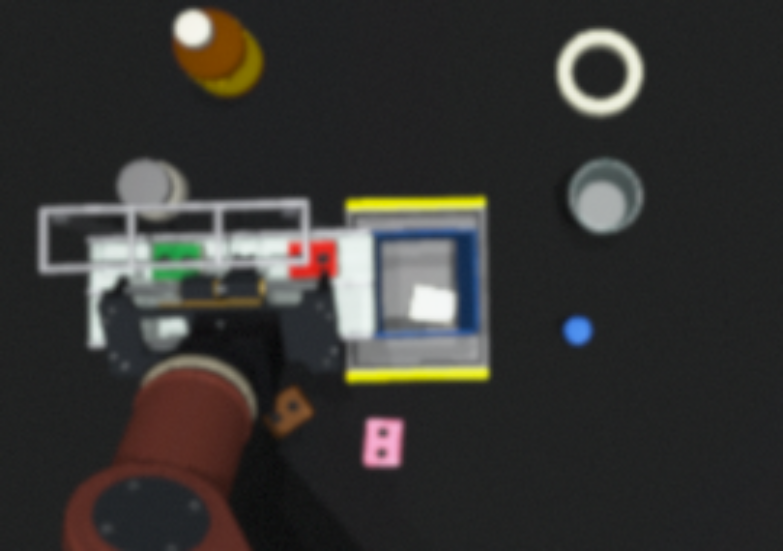

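The finger tip, at pixel (312,228) in the scene crop, stands in the back lane between spent_1 and the fresh cartridge and clears the guard. I'll push now.

```bash
python3 - <<'E'
from h import *
def st(l):
    s=read_state();print(l,round(s['t'],2),np.round(s['position'],1),np.round(s['contact_force'],1),np.round(s['qpos']).tolist())
th=36
print(movel(tcp((538.3,140,161.),th),v=80,until_force=12));st('mid')
print(movel(tcp((538.5,92,161.),th),v=60,until_force=12));st('end')
dwell(.3)
movel(tcp((538.4,140,161.),th),v=150)
movel(tcp((538,195,161.),th),v=150)
movel(tcp((538,198,161.),th,80),v=200);st('out')
a=snapshot('scene')[0];cv2.imwrite('pics/s8.png',cv2.resize(a[180:370,220:490],None,fx=2.9,fy=2.9))
a=snapshot('top')[0];cv2.imwrite('pics/t8.png',cv2.resize(a[110:300,130:400],None,fx=2.9,fy=2.9))
E
```

```text
False
mid 22.26 [497.1 140.2 217.6] [-0.6  0.4  0.4] [-61.0, -13.0, 27.0, 133.0, 45.0, 36.0, 25.0]
False
end 23.21 [497.4  92.3 217.7] [-0.   0.8  0.2] [-58.0, -17.0, 31.0, 135.0, 45.0, 34.0, 32.0]
out 25.04 [450.2 197.1 281.9] [-0.4 -0.2 -0.3] [-64.0, -18.0, 17.0, 129.0, 42.0, 50.0, 21.0]
```

View pics/s8.png

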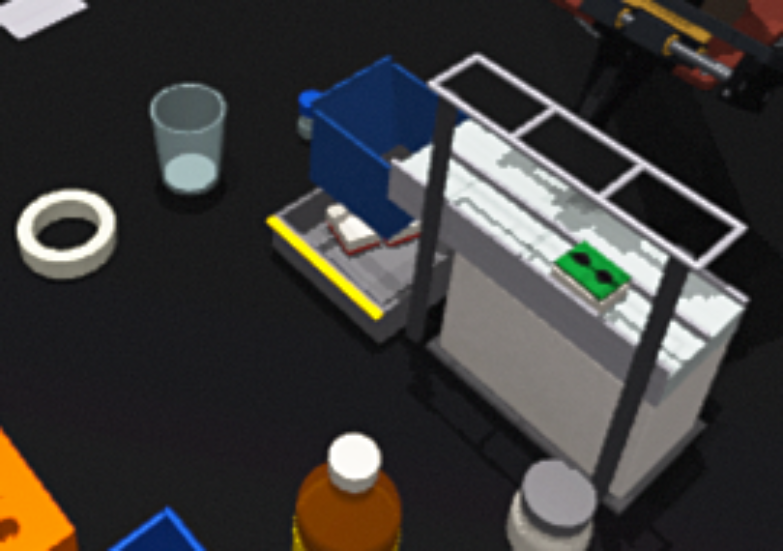

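View pics/t8.png

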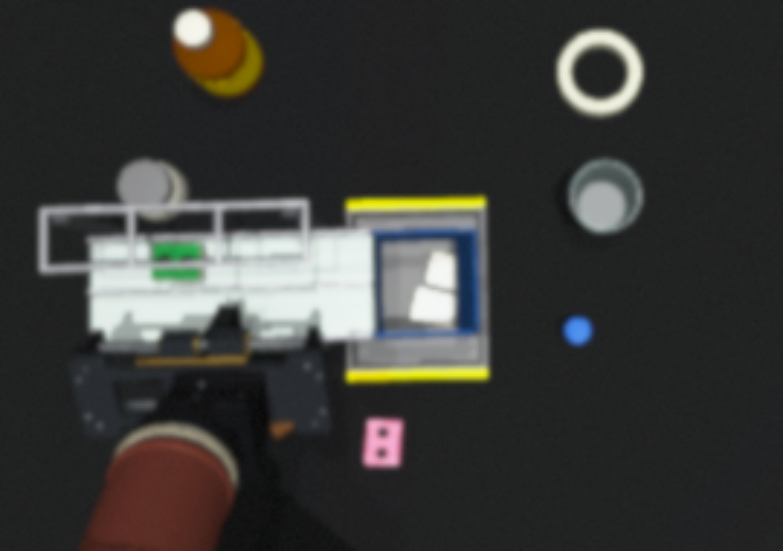

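```bash
python3 - <<'E'
from h import *
f=lambda u,v:(130+(u+.5)/2.9-.5,110+(v+.5)/2.9-.5)
print(atz('top',*f(440,271),24).round(),atz('top',*f(433,305),24).round(), atz('top',*f(490,378),40).round(),atz('top',*f(486,197),40).round())
dwell(.5);s=read_state();print(s['t'],s['contact_force'].round(1) if hasattr(s['contact_force'],'round') else s['contact_force'])
print(finish_job())
E
```

```text
[538.  37.  24.] [505.  44.  24.] [431. -12.  40.] [610. -11.  40.]
25.6417 [0.2 0.5 0.5]
the job is handed in; nothing more can be done
None
```

I dragged the tray under the chute and pushed both red-topped cartridges off the ledge into it, then handed the job in at 25.6 s. The hand-in gives no verdict.

- **Tray:** I pulled it along the bench by its far lip with both open fingers, unlifted. Its centre measured about (520, 57) mm, against a chute mouth I estimated at (518, 50). That is within the 40 mm allowed, and its corners measured the same after the pushes.
- **Spent cartridges:** I pushed spent_2 out of the front lane first. I then pushed spent_1 out of the back lane with the tool leaning 36°, clear of the guard. Both lie upside down in the tray, at about (505, 44) and (538, 37) mm.
- **Everything else:** the fresh cartridge and the visible bench items look unmoved in the last pictures. I judged that by eye and did not measure it. The gripper covers most of the brown look-alike in the last top view, though it never worked near the bench there.

The force on the tool never rose above about 1 N at any reading, and the gripper was clear of everything at the end. No check failed or disagreed.

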